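# Unpin the galley canister, park its pin and open the lid

## Robot

A 6-joint arm with a two-finger parallel gripper is mounted at the origin on the work surface. World frame = base frame: x ahead of the robot, y to its left, z up, the work surface at z = 0. Lengths are in m, angles in degrees, forces in N, time in s.
With the tool pointing down it reaches from about 0.35 to 0.875 m from the base axis. Payload 4.2 kg.
Tool frame: the origin (TCP) lies midway between the tips of the shut fingers; the grasp point (between the pads) lies 19 mm behind it; z points along the fingers, y is the line along which they close (so a half turn about z gives the same grasp; the last joint's range is limited). The gripper opens to 87 mm and grips with 3 to 60 N. Pads are 19 mm wide; open, the fingers measure 117 mm over their backs; the gripper's body (75 mm by 190 mm) begins 51 mm behind the grasp point.
Start: joints at [-58.866, 22.042, 0.453, 0, -68.411, -14.817], TCP at [0.176, -0.6, 0.223] pointing down, gripper open.
Joint ranges: [-179.83, 179.83], [-69.29, 118.12], [-61.27, 80.66], [-181.25, 117.63], [-171.15, -9.14], [-177.46, 177.46]. Speed limits (degrees/s): [159.86, 159.86, 180, 180, 180, 180].

## Interface

Orientations are given as a 3x3 rotation matrix whose columns are the frame's x, y, z axes.
In Python, from station import r gives the robot as it stands.
- The arm moves only by the tool hand_motion, called as name([rows], argument=value, ...), one row to a line, values as JSON. Schema: {"type":"object","properties":{"motion":{"type":"array","items":{"type":"array","items":{"type":"number"},"minItems":7,"maxItems":7},"minItems":1,"maxItems":8},"only":{"type":"string"},"quiet":{"type":"boolean"},"lines":{"type":"string"}},"required":["motion"],"additionalProperties":false}. motion is a list of rows, 1 to 8 of them, each of 7 numbers: the opening from 0.0 (shut) to 1.0 (fully open), then dx, dy, dz in units of 50 mm, then a rotation vector rx, ry, rz in units of 4 degrees; each row is the pose to reach, as a shift and turn from the pose commanded when the call began, along the tool's axes at that moment; what a row does not reach only later rows make up. A row lasts 1/10 s, in which the tool goes at most 0.05 m and 8.59 degrees, less where a joint would pass 70% of its speed; a pose out of reach is approached as far as the arm can. The fingers move at their own pace and stop on an object; the grip force is fixed at half the most. Time passes only in rows, so rows that do not move let the fingers close. The tool returns the time, the measured TCP pose, the force, the opening and the grip force at its end. only (a regular expression) keeps the lines of the reply that match it, lines (a string "A,B") keeps lines A to B, and quiet returns only ok. Input that does not fit is refused with a message, and nothing moves.
- r.sense(): the state, without advancing time (a new reading comes with each control period).
- r.capture(name): name is "side" or "top" or "wrist"; returns a dict with "pixels" (400x640x3 uint8, red, green, blue), "z_map" (400x640 float32, m along the optical axis (not along the pixel's ray), 0 where there is no reading), "K" (3x3 intrinsics, pixels), "distortion" ([k1, k2, p1, p2, k3] as OpenCV has them; the pictures are not rectified), "world_from_camera" (4x4, takes a point from camera to world coordinates). Camera axes: x right, y up, looking along -z (the intrinsics and any distortion apply to the point x, -y, -z); pixel columns grow to the right and rows downward; lengths in m; the calibration is good to about 2 mm. A picture is of the moment at which its call begins.
- r.finish_job(): hands the job in; it is judged then, once.
The state is a dict: "time_s": time; "joints": joint angles; "joint_velocities": joint speeds; "effort": joint torques, N m; "tcp_pos": TCP position; "ee_rot": TCP orientation; "wrist_force": force on the tool from outside, world axes, zero at the start; "moment": the same for the moment, N m; "gripper_width": opening from 0.0 (shut) to 1.0 (fully open); "gripper_force": force on a finger pad.
Only numpy, scipy, OpenCV 4.12 (cv2) and the standard library are available. Lean on these libraries where they do the work, as an engineer would, in place of code of your own. Each camera call takes 0.05 s, during which the arm holds its last target. There are 200 camera calls.

## Task

The lid of the steel canister is locked by a red-knobbed pin that leans towards you in its hasp. Draw the pin out along its own axis, slide it sideways by its neck into the notch of the keeper stand and set it down so that it hangs there on its collar, and only then swing the lid up as far as it goes and leave it open. Do not drop the pin onto the counter, and leave the other kitchen things where they are.

Things in the scene. Friction and masses are not known exactly. Their poses are not given: they have to be found in the camera images.
- pin: Brass pin with red knob, about 90 g. Origin: centre of its collar's underside; +z along the pin to the knob. Collar 28 mm across, z 0 to 5 mm. Below it a neck 9 mm across to z -22, a cone to -28, then a shank 16 mm across to the end at z -54. Starts fully in its bore, leaning 35 deg, knob towards the canister's -x side, collar on the hasp plate; 54 mm along +z clears it.
- pin_knob (a point): Grip point on the pin's axis at pin z = 28 mm. The red knob is a cylinder 20 mm across, pin z 5 to 44 mm; grip it with the tool in line with the pin, the fingers on the canister's +y and -y sides.
- canister: Stainless canister fixed to the counter, 110 mm across (foot 120), 165 mm high, lid top at 178 mm. Origin: centre of its underside, z up; hasp, pin and lid brow on its -x side, hinge on +x. The brow, 56 mm wide, reaches out to x = -88 mm and overhangs the way to the pin: an upright gripper over the pin's knob strikes brow and lid knob, one in line with the pin is clear.
- bore_mouth (a point): Centre of the bore's mouth (18.5 mm wide) on the upper face of the hasp plate: canister x = -98, y = 0, z = 100 mm. The pin's origin lies here at the start. The bore runs down at 35 deg from vertical, towards the canister.
- lid (a joint): Hinge angle of the lid, rad: 0 shut, grows as it opens, stop at 1.25. A stiff hinge: it stays where it is left; about 3 N at the knob moves it. The hasp plate (6 mm) is part of the lid and lies on the fixed locking block under it.
- lid_knob (a point): Centre of the gripping part of the black knob on the lid's brow: 24 mm across, 20 mm high, 24 mm above the lid's top. Its axis is square to the lid. 128 mm from the hinge axis along the lid and 37 mm above it (shut). Gripped by an upright tool with the fingers on its canister +y and -y sides, it turns between them as the lid swings.
- lid_hinge (a point): Middle of the lid's hinge axis, which runs along the canister's y; canister x = 60, z = 165 mm.
- keeper: Keeper stand fixed to the counter, z up, its notch open to its -x (roughly to the robot). Origin on the counter under the seat. Base plate 90 x 70 x 8 mm; post at x 30 to 42 mm; level steel shelf 52 mm wide (y), 5 mm thick, x -32 to 42 mm, top at z = 120 mm. Two red lips 3 mm high stand on it beside the notch at x -26 to -20 mm and keep the collar in.
- seat (a point): Centre of the notch's seat on the shelf's top (keeper x 0, y 0, z 120 mm): the parked pin's origin, pin upright, knob up. The notch runs along x, 13 mm wide (20 in its first 10 mm), ends at x = 6.5 mm: only the neck fits, not the shank. Bring the neck in from -x, upright, collar 5 to 15 mm above the shelf, then lower behind the lips till the collar rests.
- mortar: small pale wooden mortar, 92 mm wide, 75 mm high; a bystander. Origin: on the counter, under its middle
- bowl: blue ceramic bowl, 140 mm wide, 60 mm high; a bystander. Origin: on the counter, under its middle
- mug: white mug, 80 mm wide, 90 mm high; a bystander. Origin: on the counter, under its middle
- jar: amber spice jar, 56 mm wide, 100 mm high; a bystander. Origin: on the counter, under its middle
- mill: dark wooden pepper mill, 54 mm wide, 153 mm high; a bystander. Origin: on the counter, under its middle
- scoop: orange plastic scoop, about 150 mm long, 35 mm high, lying on the counter; a bystander. Origin: on the counter, under its middle (or near it)
- spoon: wooden spoon lying on the counter, under 30 mm high; a bystander. Origin: on the counter, under its middle (or near it)

How it is judged (in metres and radians):
On the way, in this order (a step that is already met when the one before it is completed fails the run):
1. the pin is drawn clear of its bore, the lid still shut (distance between pin and bore_mouth above 0.06 m and value of joint lid below 0.25 rad), for 0.1 s.
2. the pin hangs in the keeper's notch, collar down on the shelf, let go, the lid still shut (horizontal distance between pin and seat below 0.01 m and z of pin in the frame of keeper between 0.116 and 0.1235 m and angle between pin's own z axis and vertical below 0.2 rad and linear speed of pin below 0.02 m/s and contact force between the fingers and pin below 0.1 N and value of joint lid below 0.25 rad), for 0.2 s.
At the end, for the whole second after the job is handed in: The pin hangs upright (within 0.2 rad) and at rest in the keeper's notch, its collar down on the shelf behind the lips (origin within 10 mm of the seat sideways, 4 mm in height); the lid stands open by itself at 1.05 rad or more (stop at 1.25) (horizontal distance between pin and seat below 0.01 m and z of pin in the frame of keeper between 0.116 and 0.1235 m and angle between pin's own z axis and vertical below 0.2 rad and linear speed of pin below 0.02 m/s and value of joint lid above 1.05 rad and not (velocity of joint lid above 0.05 rad/s) and velocity of joint lid above -0.05 rad/s); the robot touches nothing.
It fails at once if the pin falls onto the counter (height (world z) of pin below 0.03 m).
It fails at once if a bystander (mortar, bowl, mug, jar, mill, scoop, spoon) is moved more than 30 mm (distance of any of mortar, bowl, mug, jar, mill, scoop, spoon from where it was at the start of the episode above 0.03 m).
It fails at once if a standing bystander is tipped over (angle between any of mortar, bowl, mug, jar, mill's own z axis and vertical above 0.5 rad).
It also fails if it takes over 59 s, if anything falls off the work surface, if the arm or the gripper's body presses on something with over 40 N, if the wrist force passes 120 N, or if a joint passes its speed limit or range.

## Working session

There is one attempt and no reset: what is moved stays moved. The work goes in short steps, Python scripts to look and compute and a tool call to move; the robot and the scene stay as the last step left them, time stands still between calls to the robot, and variables do not carry over. Pictures are saved under pics/ and viewed, at most 10 in all, crops included, and the job is handed in when it is done.

```bash
ls; mkdir -p pics
```

Create h.py:
```python
import numpy as np, cv2
from station import r
def cloud(c):
    h,w=c["z_map"].shape
    u,v=np.meshgrid(np.arange(w),np.arange(h))
    p=cv2.undistortPoints(np.stack([u,v],-1).reshape(-1,1,2).astype(np.float64),c["K"],np.array(c["distortion"])).reshape(h,w,2)
    z=c["z_map"].astype(float)
    P=np.stack([p[...,0]*z,-p[...,1]*z,-z,np.ones_like(z)],-1)
    W=(P@np.array(c["world_from_camera"]).T)[...,:3]
    W[z<=0]=np.nan
    return W
def save(c,n): cv2.imwrite("pics/"+n,c["pixels"][...,::-1])
```

Run:
```python
from h import *
import pickle
for n in("side","top"):
    c=r.capture(n); save(c,n+"0.png"); pickle.dump(c,open(n+"0.pkl","wb"))
    print(n,np.round(c["world_from_camera"],3).tolist(),c["K"])
print(r.sense())
```

```text
pics
station.py
side [[-0.85, 0.337, -0.405, 0.21], [-0.527, -0.57, 0.631, 0.629], [-0.018, 0.749, 0.662, 0.806], [0.0, 0.0, 0.0, 1.0]] [[490.14021001   0.         314.20101001]
 [  0.         490.14021001 196.49535388]
 [  0.           0.           1.        ]]
top [[-0.006, 0.99, -0.141, 0.439], [-1.0, -0.008, -0.014, 0.007], [-0.015, 0.141, 0.99, 1.384], [0.0, 0.0, 0.0, 1.0]] [[505.88641035   0.         322.55723053]
 [  0.         505.88641035 204.33308085]
 [  0.           0.           1.        ]]
{'time_s': 0.1, 'joints': array([-5.88639461e+01,  2.20865411e+01,  3.86652609e-01, -2.48648160e-02,
       -6.84114480e+01, -1.48179260e+01]), 'joint_velocities': array([ 0.09857229,  0.00621563,  0.08072494,  0.05254066,  0.07590027,
       -0.01946179]), 'effort': array([ 1.63731038e-04, -3.91689885e+01,  1.87935126e+01,  4.23191965e+00,
        1.34809440e-02, -7.35955450e-05]), 'tcp_pos': array([ 0.17547934, -0.59929063,  0.22156168]), 'ee_rot': array([[-9.59761370e-01, -2.80816093e-01, -6.59353270e-04],
       [-2.80816847e-01,  9.59759550e-01,  1.87188188e-03],
       [ 1.07166043e-04,  1.98171742e-03, -9.99998031e-01]]), 'wrist_force': array([ 0.85189989, -0.07724536,  1.09948242]), 'moment': array([-0.03540597, -0.02361105, -0.01378581]), 'gripper_force': 0.0, 'gripper_width': 1.0060297323282672}
```

View pics/top0.png

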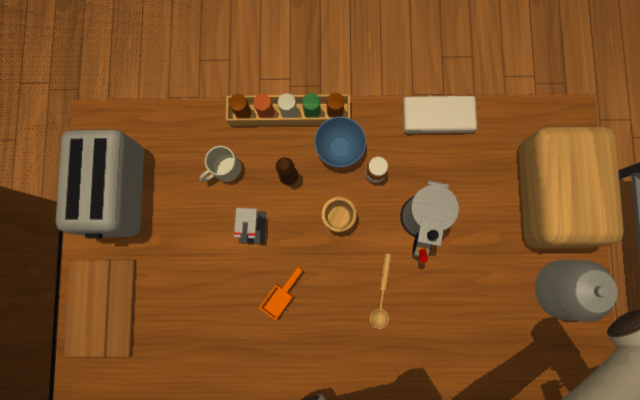

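View pics/side0.png

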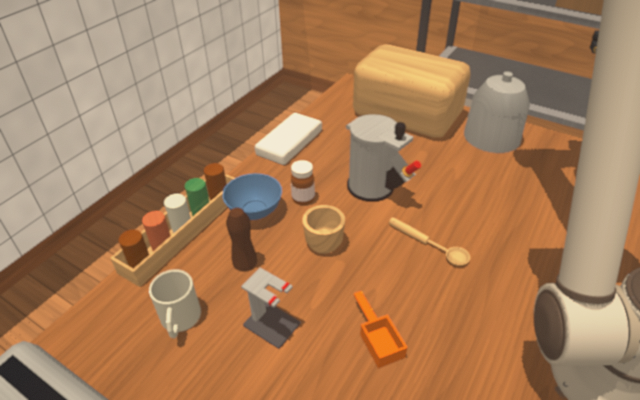

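The top view shows the canister at about (435,210), its black knob at (433,236) and the red pin knob at (423,256). The keeper is at (248,226), with its red lips near row 237. The side view shows the keeper notch at (270,290) and the pin knob at (412,168).

Create m.py:
```python
from h import *
import pickle
for n in("side","top"):
    c=pickle.load(open(n+"0.pkl","rb")); W=cloud(c); p=c["pixels"].astype(int)
    hsv=cv2.cvtColor(c["pixels"],cv2.COLOR_RGB2HSV).astype(int)
    red=((hsv[...,0]<5)|(hsv[...,0]>172))&(hsv[...,1]>140)&(hsv[...,2]>70)
    k,l,s,ce=cv2.connectedComponentsWithStats(red.astype(np.uint8))
    for i in range(1,k):
        if s[i,4]>8:
            q=W[l==i]; q=q[~np.isnan(q[:,0])]
            if len(q) and q[:,2].min()>.0: print(n,"red",np.round(ce[i]),s[i,4],np.round(np.median(q,0),4),np.round(q.min(0),3),np.round(q.max(0),3))
    # canister lid plane & keeper shelf
    grey=hsv[...,1]<110
    for nm,lo,hi,xm in(("lid",.165,.19,(.3,.6,-.45,-.1)),("shelf",.108,.13,(.25,.5,.08,.32))):
        m=(W[...,2]>lo)&(W[...,2]<hi)&(W[...,0]>xm[0])&(W[...,0]<xm[1])&(W[...,1]>xm[2])&(W[...,1]<xm[3])
        q=W[m]; print(n,nm,len(q),np.round(np.median(q,0),4))
        rc=cv2.minAreaRect(q[:,:2].astype(np.float32)*1000); print(rc)
        np.save(f"{n}_{nm}.npy",q)
    blk=(hsv[...,2]<45)&(W[...,2]>.19)&(W[...,2]<.23)&(W[...,1]<-.1)&(W[...,1]>-.4)
    print(n,"blk",blk.sum(),np.median(W[blk],0),W[blk].min(0),W[blk].max(0))
```

```bash
python3 m.py
```

```text
side red [413. 167.] 98 [ 0.4872 -0.2143  0.13  ] [ 0.474 -0.226  0.111] [ 0.505 -0.21   0.141]
side red [285. 286.] 23 [0.5472 0.2044 0.123 ] [0.545 0.197 0.121] [0.551 0.211 0.126]
side red [272. 300.] 28 [0.5495 0.2413 0.1235] [0.547 0.232 0.117] [0.552 0.248 0.125]
side lid 826 [ 0.5686 -0.2257  0.1784]
((555.7566528320312, -244.10887145996094), (114.08748626708984, 88.31935119628906), 89.89165496826172)
side shelf 0 [nan nan nan]
((0.0, 0.0), (0.0, 0.0), 0.0)
  return _methods._mean(a, axis=axis, dtype=dtype,
  ret = um.true_divide(
Traceback (most recent call last):
  File "m.py", line 20, in <module>
    print(n,"blk",blk.sum(),np.median(W[blk],0),W[blk].min(0),W[blk].max(0))
                                                ~~~~~~~~~~^^^
ValueError: zero-size array to reduction operation minimum which has no identity
```

Run:
```python
import pickle,cv2
c=pickle.load(open("top0.pkl","rb"))["pixels"][...,::-1]
d=pickle.load(open("side0.pkl","rb"))["pixels"][...,::-1]
f=lambda a:cv2.resize(a,(400,300),interpolation=cv2.INTER_CUBIC)
import numpy as np
o=np.vstack([np.hstack([f(c[175:280,370:510]),f(c[190:265,200:300])]),np.hstack([f(d[105:210,320:460]),f(d[255:345,220:340])])])
cv2.imwrite("pics/crop.png",o)
```

```text
(no output)
```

View pics/crop.png

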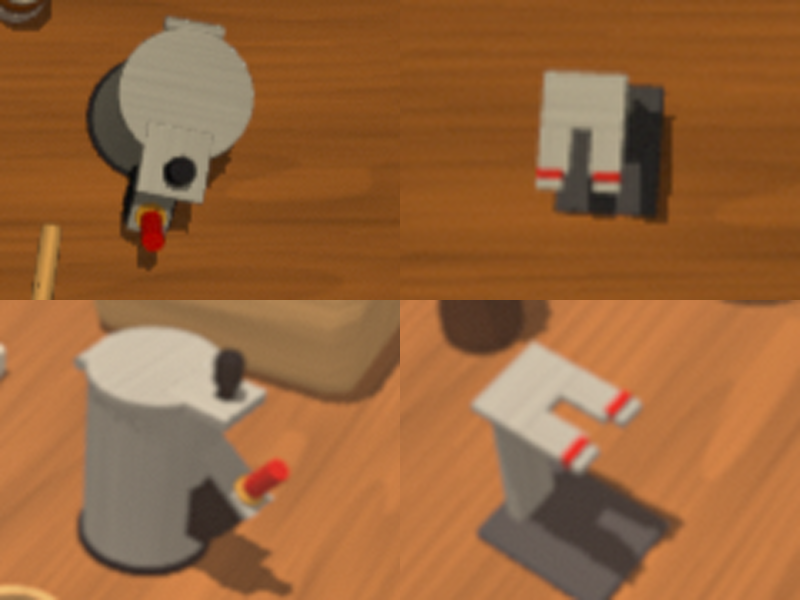

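The crop shows the brow, black knob and red pin on the robot side of the canister, turned slightly. The keeper's shelf is clear, with both red lips and the notch facing the robot. My bounds in x were wrong, so I'll redo the measurement.

```bash
sed -i 's/(.3,.6,-.45,-.1)/(.4,.8,-.45,-.1)/; s/(.25,.5,.08,.32)/(.45,.75,.08,.35)/; s/<45)&/<60)\&/' m.py
```

Add to m.py:
```python
    sh=np.load(f"{n}_shelf.npy"); 
    q=np.load(f"{n}_lid.npy"); q=q[np.abs(q[:,2]-np.median(q[:,2]))<.004]
    # disc: points of the lid farther from robot; fit circle by hull
    H=cv2.convexHull(q[:,:2].astype(np.float32))[:,0]
    h=H*1000; print(n,"hull",np.round(h[np.argsort(np.arctan2(*(h-h.mean(0)).T))]).astype(int).tolist())
```

```bash
python3 m.py
```

```text
side red [413. 167.] 98 [ 0.4872 -0.2143  0.13  ] [ 0.474 -0.226  0.111] [ 0.505 -0.21   0.141]
side red [285. 286.] 23 [0.5472 0.2044 0.123 ] [0.545 0.197 0.121] [0.551 0.211 0.126]
side red [272. 300.] 28 [0.5495 0.2413 0.1235] [0.547 0.232 0.117] [0.552 0.248 0.125]
side lid 1433 [ 0.5923 -0.2304  0.1784]
((587.3187255859375, -235.06179809570312), (112.53343200683594, 150.75994873046875), 58.96099853515625)
side shelf 1173 [0.586  0.2137 0.1207]
((638.1078491210938, 185.3333740234375), (79.01214599609375, 231.5017547607422), 60.64723205566406)
side blk 51 [ 0.53195882 -0.22260885  0.20446936] [ 0.52441087 -0.22713136  0.19257691] [ 0.53916193 -0.21729166  0.21553759]
side hull [[610, -302], [603, -303], [588, -301], [574, -293], [513, -255], [512, -248], [519, -203], [522, -200], [586, -187], [601, -187], [609, -189], [618, -191], [624, -192], [624, -192], [636, -200], [640, -202], [650, -217], [651, -218], [656, -232], [658, -241], [657, -254], [655, -261], [651, -273], [647, -281], [633, -294], [621, -298]]
top red [238. 233.] 10 [0.5473 0.238  0.1247] [0.545 0.232 0.12 ] [0.548
[... 298 characters left out ...]
3.96817016601562), 79.23831176757812)
top shelf 592 [0.5828 0.215  0.1211]
((640.5914916992188, 182.06735229492188), (77.22016906738281, 238.6238555908203), 59.61003875732422)
top blk 85 [ 0.53192704 -0.22953748  0.2147225 ] [ 0.52246018 -0.24033523  0.1938907 ] [ 0.54361828 -0.2193774   0.22145482]
top hull [[599, -301], [590, -301], [580, -298], [566, -290], [516, -257], [513, -254], [511, -251], [511, -242], [518, -205], [521, -202], [593, -188], [604, -188], [609, -188], [620, -191], [624, -194], [629, -196], [637, -202], [639, -204], [641, -206], [644, -209], [648, -216], [653, -226], [661, -246], [658, -265], [654, -270], [645, -279], [641, -283], [626, -295], [616, -300], [606, -301]]
```

Create f.py:
```python
from h import *
from scipy.optimize import least_squares
for n in("side","top"):
    q=np.load(f"{n}_lid.npy"); q=q[np.abs(q[:,2]-.178)<.004][:,:2]
    c=np.array([.602,-.245])
    H=cv2.convexHull(q.astype(np.float32))[:,0]
    far=H[(H[:,0]>.60)|(H[:,1]<-.285)]
    s=least_squares(lambda p:np.hypot(*(far-p[:2]).T)-p[2],[*c,.057],loss="soft_l1",f_scale=.002); print(n,"circ",s.x)
    c=s.x[:2]
    # brow: lid points beyond 65 mm from centre, symmetric direction
    b=q[(np.hypot(*(q-c).T)>.07)&(q[:,0]<.56)]; rc=cv2.minAreaRect((b*1000).astype(np.float32)); print(rc, "dir",np.degrees(np.arctan2(*(c-np.array(rc[0])/1000)[::-1])))
    s=np.load(f"{n}_shelf.npy"); s=s[(np.abs(s[:,2]-.1205)<.004)&(s[:,0]<.64)&(s[:,1]>.16)&(s[:,1]<.28)][:,:2]
    print("shelf",cv2.minAreaRect((s*1000).astype(np.float32)),len(s))
c=r.capture("wrist"); st=r.sense(); M=np.array(c["world_from_camera"])
print("cam in tool",np.round(st["ee_rot"].T@(M[:3,3]-st["tcp_pos"]),3).tolist(),np.round(st["ee_rot"].T@M[:3,:3],3).tolist(),c["K"][0])
```

```bash
python3 f.py
```

```text
side circ [ 0.60083666 -0.2451412   0.05728079]
((525.7935791015625, -229.19998168945312), (58.14731979370117, 24.44356918334961), 78.46842193603516) dir -11.992924982454875
shelf ((576.41015625, 219.7477569580078), (54.29294967651367, 76.27555084228516), 86.01972198486328) 941
top circ [ 0.60144704 -0.24521143  0.05664309]
((525.3457641601562, -230.17953491210938), (56.66267776489258, 24.133541107177734), 79.15851593017578) dir -11.173508283906099
shelf ((574.6298217773438, 220.20790100097656), (53.311744689941406, 72.59967041015625), 85.57492065429688) 449
cam in tool [0.076, -0.0, -0.162] [[0.0, 0.96, 0.279], [1.0, -0.0, -0.0], [-0.0, 0.279, -0.96]] [327.82185949   0.         324.86135461]
```

Create g.py:
```python
from h import *
from scipy.spatial.transform import Rotation as R
cy=np.radians(-11.4); CX=np.array([np.cos(cy),np.sin(cy),0]); CY=np.array([-np.sin(cy),np.cos(cy),0]); Z=np.array([0,0,1.])
CAN=np.array([.6012,-.2452,0]); MOUTH=CAN-.098*CX+.1*Z; A=-np.sin(np.radians(35))*CX+np.cos(np.radians(35))*Z
def rot(y,z): return np.stack([np.cross(y,z),y,z],1)
RP=rot(CY,-A); RU=rot(CY,-Z)
ky=np.radians(-4.2); KX=np.array([np.cos(ky),np.sin(ky),0]); KY=np.array([-np.sin(ky),np.cos(ky),0])
SEAT=np.array([.5705,.2203,.12]); RK=rot(KY,-Z)
def to(p,Rt):
    s=r.sense(); E=s["ee_rot"]
    print("row",np.round(E.T@(np.array(p)-s["tcp_pos"]),4).tolist(),np.round(R.from_matrix(E.T@Rt).as_rotvec(degrees=True),1).tolist(),"w",round(s["gripper_width"],3),"t",s["time_s"])
```

```bash
python3 -c "
from g import *
to(MOUTH+.089*A,RP)"
```

```text
row [-0.3761, 0.2896, 0.0493] [8.6, -34.3, 26.8] w 1.002 t 0.15
```
Careful with the scale: shifts go in units of 50 mm and turns go in units of 4 degrees. That gives: -0.376 m is -7.52, 0.29 m is 5.8, -34.3 degrees is -8.575.

hand_motion([
  [0.7, -7.52, 5.8, 0.98, 2.15, -8.575, 6.7],
  [0.7, -7.52, 5.8, 0.98, 2.15, -8.575, 6.7],
  [0.7, -7.52, 5.8, 0.98, 2.15, -8.575, 6.7],
  [0.7, -7.52, 5.8, 0.98, 2.15, -8.575, 6.7],
  [0.7, -7.52, 5.8, 0.98, 2.15, -8.575, 6.7],
  [0.7, -7.52, 5.8, 0.98, 2.15, -8.575, 6.7],
  [0.7, -7.52, 5.8, 0.98, 2.15, -8.575, 6.7],
  [0.7, -7.52, 5.8, 0.98, 2.15, -8.575, 6.7],
])

```text
time_s: 0.95
tcp_pos: [0.3999, -0.2907, 0.1827]
ee_rot: [[-0.804, 0.201, 0.559], [0.163, 0.98, -0.118], [-0.572, -0.004, -0.821]]
wrist_force: [-0.1, -1.8, -0.4]
gripper_width: 0.703
gripper_force: 0.0
```

```bash
python3 -c "
from g import *
to(MOUTH+.089*A,RP)"
```

```text
row [-0.0266, 0.0846, 0.0301] [-0.3, -0.1, -0.0] w 0.703 t 0.95
```

Converted, 0.08 m is 1.6, 0.028 m is 0.56.

hand_motion([
  [0.7, -0.5, 1.6, 0.56, 0, 0, 0],
  [0.7, -0.5, 1.6, 0.56, 0, 0, 0],
  [0.7, -0.5, 1.6, 0.56, 0, 0, 0],
  [0.7, -0.5, 1.6, 0.56, 0, 0, 0],
])

```text
time_s: 1.35
tcp_pos: [0.4506, -0.226, 0.1807]
ee_rot: [[-0.814, 0.186, 0.55], [0.159, 0.982, -0.098], [-0.559, 0.008, -0.829]]
wrist_force: [-0.7, 0.1, -0.1]
gripper_width: 0.704
gripper_force: 0.0
```

Create w.py:
```python
from g import *
import sys
to(MOUTH+.089*A,RP)
c=r.capture("wrist"); save(c,sys.argv[1]); W=cloud(c); np.savez("w.npz",W=W,p=c["pixels"])
hsv=cv2.cvtColor(c["pixels"],cv2.COLOR_RGB2HSV).astype(int)
red=((hsv[...,0]<5)|(hsv[...,0]>172))&(hsv[...,1]>140)&(hsv[...,2]>70)&(W[...,2]>.09)
q=W[red]; d=q-MOUTH
print("red n",len(q),"along CY",np.percentile(d@CY,[1,50,99]),"perp X",np.percentile(d@np.cross(CY,A),[1,50,99]),"axial",np.percentile(d@A,[1,50,99]))
```

```bash
python3 w.py w1.png
```

```text
row [0.0023, 0.0109, 0.0079] [0.7, -1.0, 0.3] w 0.704 t 1.35
red n 840 along CY [-0.00930218 -0.00060969  0.00877272] perp X [-0.0110516  -0.00493118  0.00779691] axial [0.00924215 0.04331266 0.04518129]
```

View pics/w1.png

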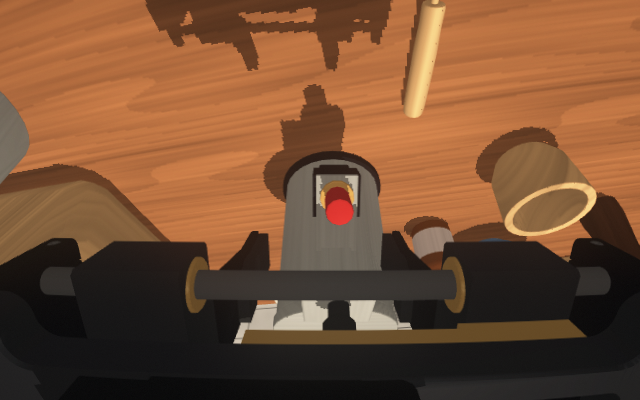

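The wrist view shows the pin head-on: the knob's cap is at (340,210), with the brow below it and the black lid knob at (340,315). The pose estimate agrees to about 1 mm. Next I'll compute the final approach from the cap points.

Run:
```python
from g import *
f=np.load("w.npz"); W=f["W"]; hsv=cv2.cvtColor(f["p"],cv2.COLOR_RGB2HSV).astype(int)
red=((hsv[...,0]<5)|(hsv[...,0]>172))&(hsv[...,1]>140)&(hsv[...,2]>70)&(W[...,2]>.09)
d=W[red]-MOUTH; X=np.cross(CY,-A); d=d[d@A>.0415]
rc=cv2.minEnclosingCircle((np.c_[d@CY,d@X]*1000).astype(np.float32)); print(rc,len(d),np.median(d@A))
to(MOUTH+.05*A+.0*X,RP); to(MOUTH+.009*A,RP)
```

```text
((-0.30234330892562866, 1.488447666168213), 9.809968948364258) 585 0.043751719004948904
row [0.0013, 0.0115, 0.0471] [0.7, -1.0, 0.2] w 0.701 t 1.4
row [0.0006, 0.0111, 0.0881] [0.7, -1.0, 0.2] w 0.701 t 1.4
```

Converted, 0.07 m is 1.4, 0.05 m is 1, -1 degrees is -0.25.

hand_motion([
  [0.7, 0.04, 0.22, 0.6, 0.175, -0.25, 0.05],
  [0.7, 0.04, 0.22, 0.6, 0.175, -0.25, 0.05],
  [0.7, 0.04, 0.22, 1, 0.175, -0.25, 0.05],
  [0.7, 0.04, 0.22, 1.4, 0.175, -0.25, 0.05],
  [0.7, 0.04, 0.22, 1.4, 0.175, -0.25, 0.05],
  [0.7, 0.04, 0.22, 1.4, 0.175, -0.25, 0.05],
])

```text
time_s: 2.0
tcp_pos: [0.4856, -0.2427, 0.1284]
ee_rot: [[-0.807, 0.178, 0.563], [0.168, 0.983, -0.071], [-0.567, 0.037, -0.823]]
wrist_force: [-0.1, -0.7, -0.5]
gripper_width: 0.703
gripper_force: 0.0
```

```bash
python3 -c "
from g import *
to(MOUTH+.009*A,RP)"
```

```text
row [0.0033, 0.0194, 0.0242] [2.4, -0.5, -0.3] w 0.703 t 2.0
```

```bash
python3 -c "
from g import *
s=r.sense(); print(s['joints'],s['joint_velocities'],s['effort'],s['moment'],s['wrist_force'])
to(MOUTH+.009*A,RP)"
```

```text
[-11.61761731   9.5311294  -37.0997079  -16.07221319  -9.20125639
 -74.22687691] [ 0.65159482 -1.56628501 -0.84688515  0.11569413 -0.01722591  0.55004098] [ -0.08883199 -21.98863328  14.27240878   2.78666608   1.06779646
   0.04245135] [ 0.09908801  1.18545238 -0.03782501] [-0.06953    -0.66509688 -0.4508674 ]
row [0.0033, 0.0194, 0.0242] [2.4, -0.5, -0.3] w 0.703 t 2.0
```

hand_motion([
  [0.7, 0, 0, 0, 0, 0, 0],
  [0.7, 0, 0, 0, 0, 0, 0],
])

```text
time_s: 2.2
tcp_pos: [0.4856, -0.2418, 0.1291]
ee_rot: [[-0.806, 0.176, 0.565], [0.166, 0.984, -0.07], [-0.568, 0.038, -0.822]]
wrist_force: [-0.2, -0.2, 0.9]
gripper_width: 0.707
gripper_force: 0.0
```

```bash
python3 -c "
from g import *
s=r.sense(); print(s['joints'],s['joint_velocities'])
to(MOUTH+.009*A,RP)"
```

```text
[-11.53992246   9.42227276 -37.11690184 -16.19565396  -9.19828015
 -74.08441791] [ 0.12865598  0.13336374  0.44129004 -0.57132684  0.01692853  0.53603046]
row [0.0036, 0.0185, 0.0248] [2.5, -0.4, -0.2] w 0.707 t 2.2
```

Joint 5 sits at its limit (-9.14°), so this wrist branch can't reach the pose. I'll fit a simple kinematic model, which appears to have an offset wrist, to find the other branch.

Create kin.py:
```python
from g import *
from scipy.optimize import least_squares
ROT=R.from_rotvec
def fk(j,P):
    h,a2,d4,e,L,s4,s6,o6=P
    j=np.radians(j); 
    R1=ROT([0,0,j[0]]); R2=ROT([0,j[1],0]); R3=ROT([0,-j[2],0])
    R4=ROT([s4*j[3],0,0]); R5=ROT([0,-j[4],0])
    Q3=R1*R2*R3; Q5=Q3*R4*R5
    p=np.array([0,0,h])+(R1*R2).apply([0,0,a2])+Q3.apply([d4,0,0])+Q5.apply([L,-e,0])
    Q6=Q5*ROT([s6*j[5]+o6,0,0])
    B=np.array([[0,0,1],[0,1,0],[-1,0,0]]).T  # tool z = local x
    return p,Q6.as_matrix()@B
LIM=np.array([[-179.83,179.83],[-69.29,118.12],[-61.27,80.66],[-181.25,117.63],[-171.15,-9.14],[-177.46,177.46]])
def ik(p,Rt,P,j0):
    def f(j):
        q,Q=fk(j,P); return np.r_[(q-p)*20,(R.from_matrix(Q.T@Rt)).as_rotvec()*5]
    return least_squares(f,np.clip(j0,LIM[:,0]+.1,LIM[:,1]-.1),bounds=(LIM[:,0],LIM[:,1]))
```

Create fit.py:
```python
from kin import *
S=[([-58.866,22.042,.453,0,-68.411,-14.817],[.1755,-.5993,.2216],[[-.95976,-.28082,-.00066],[-.28082,.95976,.00187],[.0001,.002,-1]])]
s=r.sense(); S.append((s["joints"],s["tcp_pos"],s["ee_rot"]))
best=None
for s4 in(1,-1):
  for s6 in(1,-1):
    for o6 in(0,np.pi,np.pi/2,-np.pi/2):
      def f(x):
        P=[*x[:5],s4,s6,x[5]]; o=[]
        for j,p,Q in S:
            q,B=fk(j,P); o+=[*(q-p),*(.2*R.from_matrix(B.T@np.array(Q)).as_rotvec())]
        return np.r_[o,(x[:4]-np.array([.3,.48,.48,.16]))*.005]
      v=least_squares(f,[.3,.48,.48,.16,.35,o6])
      if best is None or v.cost<best[0]: best=(v.cost,[*v.x[:5],s4,s6,v.x[5]],v.fun)
print(best[0],np.round(best[1],4),np.round(best[2][:12]*1000,1)); np.save("P.npy",best[1])
P=best[1]
# solution families for grasp / withdrawn / vertical poses
rng=np.random.default_rng(0)
RPf=RP@np.diag([-1,-1,1])
for nm,p,Q in(("grasp",MOUTH+.009*A,RP),("graspflip",MOUTH+.009*A,RPf)):
    seen=[]
    for k in range(60):
        v=ik(p,Q,P,rng.uniform(LIM[:,0],LIM[:,1]))
        if v.cost<1e-4 and not any(np.abs(v.x-a).max()<2 for a in seen): seen.append(v.x); print(nm,np.round(v.x,1),v.cost)
```

```bash
python3 fit.py
```

```text
0.3836096255158461 [ 0.1924  0.4005  0.488   0.1494  0.1621  1.     -1.      2.1023] [ 9.000e+00  5.000e+00  4.000e-01  6.059e+02  1.649e+02  2.000e-01
 -2.900e+00 -1.050e+01 -4.000e-01  6.104e+02 -8.200e+00 -3.000e-01]
```

```bash
sed -i 's/\[-1,0,0\]\]).T/[-1,0,0]])/' kin.py; python3 fit.py
```

```text
4.828466137940731e-07 [ 0.1581  0.5673  0.4203  0.1597  0.3076 -1.     -1.     -1.5707] [-0.1 -0.   0.  -0.4  0.   0.   0.   0.1 -0.   0.  -0.  -0. ]
```

Create fam.py:
```python
from kin import *
P=np.load("P.npy"); rng=np.random.default_rng(0)
for t in(35,):
  for nm,F in(("n",1),("flip",-1)):
    Q=RP@np.diag([F,F,1]); seen=[]; best=9
    for k in range(150):
        v=ik(MOUTH+.009*A,Q,P,np.r_[rng.uniform(-90,40),rng.uniform(-60,90),rng.uniform(-60,60),rng.uniform(-180,117),rng.uniform(-120,-10),rng.uniform(-170,170)])
        best=min(best,v.cost)
        if v.cost<1e-2 and not any(np.abs(v.x-a).max()<2 for a in seen): seen.append(v.x); print(nm,np.round(v.x,1),v.cost)
    print(nm,best)
```

```bash
time python3 fam.py
```

```text
n 0.0569154046119588
flip 0.05691540461477896
real	0m22.893s
user	0m23.378s
sys	0m0.104s
```

Create fam2.py:
```python
import kin; from kin import *
P=np.load("P.npy"); rng=np.random.default_rng(0)
kin.LIM=np.array([[-180,180],[-120,150],[-120,150],[-200,200],[-171,171],[-200,200.]])
for nm,Q in (("35",RP),):
    seen=[]
    for k in range(120):
        v=ik(MOUTH+.009*A,Q,P,np.r_[rng.uniform(-120,90),rng.uniform(-90,120),rng.uniform(-90,90),rng.uniform(-180,180),rng.uniform(-120,120),rng.uniform(-180,180)])
        if v.cost<1e-6 and not any(np.abs(v.x-a).max()<2 for a in seen): seen.append(v.x); print(nm,np.round(v.x,1))
```

```bash
time python3 fam2.py
```

```text
35 [ 132.4 -110.5  -28.6  -44.7  151.2   80.1]
35 [ 139.8 -112.5  -61.5   65.6 -162.3  178.8]
35 [ -40.2  112.5 -118.5 -114.4 -162.3  178.8]
35 [ 174.  -107.8  -40.  -166.  -167.   -80.8]
35 [ 139.8 -112.5  -61.5   65.6 -162.3 -181.2]
real	0m11.944s
user	0m12.452s
sys	0m0.104s
```

Create rec.py:
```python
from h import r
import json
s=r.sense(); open("rec.jsonl","a").write(json.dumps([s[k].tolist() for k in("joints","tcp_pos","ee_rot")])+"\n"); print(s["joints"])
```

```bash
python3 rec.py
```

```text
[-11.53992246   9.42227276 -37.11690184 -16.19565396  -9.19828015
 -74.08441791]
```

hand_motion([
  [0.7, 0, 0, -0.8, 0, 0, 0],
  [0.7, 0, 0, -1.6, 0, 0, 0],
  [0.7, 0, 0, -2.4, 0, 0, 0],
  [0.7, 0, 0, -2.8, 0, 0, 0],
  [0.7, 0, 0, -2.8, 0, 0, 0],
])

```text
time_s: 2.7
tcp_pos: [0.4068, -0.2322, 0.2474]
ee_rot: [[-0.802, 0.176, 0.571], [0.165, 0.984, -0.071], [-0.574, 0.037, -0.818]]
wrist_force: [0.6, -0.3, -0.0]
gripper_width: 0.696
gripper_force: 0.0
```

```bash
python3 rec.py
```

```text
[-11.69618732  -9.21662481 -38.37621413  -6.00354798 -25.9299169
 -84.54293372]
```

hand_motion([
  [0.7, 0, 0, -0.6, 0, 2, 0],
  [0.7, 0, 0, -1.2, 0, 4, 0],
  [0.7, 0, 0, -1.8, 0, 6, 0],
  [0.7, 0, 0, -1.8, 0, 8, 0],
  [0.7, 0, 0, -1.8, 0, 8.75, 0],
  [0.7, 0, 0, -1.8, 0, 8.75, 0],
])

```text
time_s: 3.3
tcp_pos: [0.3583, -0.226, 0.3157]
ee_rot: [[-0.984, 0.176, -0.004], [0.176, 0.984, 0.039], [0.011, 0.038, -0.999]]
wrist_force: [0.0, -0.1, -0.4]
gripper_width: 0.7
gripper_force: 0.0
```

```bash
python3 rec.py
```

```text
[-11.76759369  -0.85927354 -14.22152037  -2.20762688 -77.32314619
 -87.8899302 ]
```

Run:
```python
import re
s=open("fit.py").read()
i=s.index("best=None"); k=s.index("# solution")
s='from kin import *\nimport json\nS=[([-58.866,22.042,.453,0,-68.411,-14.817],[.176,-.6,.223],[[-.95976,-.28082,-.00066],[-.28082,.95976,.00187],[.0001,.002,-1]])]\nS=[json.loads(l) for l in open("rec.jsonl")]+[([-58.8639461,22.0865411,.386652609,-.024864816,-68.411448,-14.817926],[.17547934,-.59929063,.22156168],[[-9.59761370e-01,-2.80816093e-01,-6.59353270e-04],[-2.80816847e-01,9.59759550e-01,1.87188188e-03],[1.07166043e-04,1.98171742e-03,-9.99998031e-01]])]\n'+s[i:k].replace("[:12]","[:24]")
open("fit.py","w").write(s)
```

```bash
python3 fit.py
```

Create fam3.py:
```python
from kin import *
P=np.load("P.npy"); h,a2,d4,e,L=P[:5]
def sols(p,Rt,lim=True):
    """all joint solutions: sweep the j5-axis direction about the tool axis"""
    out=[]; z=Rt[:,2]
    for el in(1,-1):
      for back in(1,-1):
        def g(ps):
            n=np.cos(ps)*Rt[:,0]+np.sin(ps)*Rt[:,1]      # j5 axis (local +y)
            w=p-L*z+e*n; rr=back*np.hypot(w[0],w[1]); zz=w[2]-h; D=np.hypot(rr,zz)
            ca=(a2*a2+D*D-d4*d4)/(2*a2*D)
            if abs(ca)>1: return np.nan,None
            j1=np.arctan2(w[1],w[0])+(0 if back>0 else np.pi)
            th=np.arctan2(rr,zz)-el*np.arccos(ca)
            fx=rr-a2*np.sin(th); fz=zz-a2*np.cos(th)
            pt=np.arctan2(-fz,fx); f=np.array([np.cos(j1)*np.cos(pt),np.sin(j1)*np.cos(pt),-np.sin(pt)])
            return f@n,(j1,th,th-pt,n,f)
        ps=np.linspace(-np.pi,np.pi,721); G=[g(a)[0] for a in ps]
        for a,b,u,v in zip(ps,ps[1:],G,G[1:]):
            if u*v<=0:
                from scipy.optimize import brentq
                j1,j2,j3,n,f=g(brentq(lambda q:g(q)[0],a,b))[1]
                j=[j1,j2,j3]; Q3=(ROT([0,0,j1])*ROT([0,j2-j3,0])).inv()
                nl=Q3.apply(n); j4=P[5]*np.arctan2(nl[2],nl[1])
                Q4=ROT([P[5]*j4,0,0]); zl=(Q3.inv()*Q4).inv().apply(z); j5=-np.arctan2(-zl[2],zl[0])
                Q5=Q3.inv()*Q4*ROT([0,-j5,0]); B=np.array([[0,0,1],[0,1,0],[-1,0,0]])
                m=Q5.inv().as_matrix()@Rt@B.T; j6=P[6]*(np.arctan2(m[2,1],m[1,1])-P[7])
                J=(np.degrees([*j,j4,j5,j6])+180)%360-180
                if J[3]>117.63: J[3]-=360
                ok=((J>LIM[:,0])&(J<LIM[:,1])).all()
                q,Q=fk(J,P)
                if ok or not lim: out.append((J,ok,np.abs(q-p).max()+np.abs(Q-Rt).max()))
    return out
if __name__=="__main__":
    F=np.diag([-1,-1,1])
    for nm,p,Q in(("grasp",MOUTH+.009*A,RP),("flip",MOUTH+.009*A,RP@F)):
        for J,ok,er in sols(p,Q,False): print(nm,np.round(J,1),ok,"%.1e"%er)
```

```bash
python3 fam3.py
```

```text
3.752420554868611e-07 [ 0.1606  0.5649  0.4218  0.1598  0.3065 -1.     -1.      4.7124] [-0.  0. -0.  0. -0. -0.  0. -0.  0.  0. -0. -0.  0. -0.  0.  0.  0. -0.
 -0.  0.  0. -0.  0. -0.]
grasp [ 132.2 -111.4  -28.9  -44.   150.7   80.9] False 2.1e-13
grasp [ 140.9 -113.6  -61.7   68.3 -163.3 -179.3] False 1.5e-15
grasp [ 169.9 -110.5  -56.6 -215.6  178.7 -126.7] False 5.4e-15
grasp [ 174.1 -108.7  -40.2 -166.5 -166.3  -81.4] False 5.6e-16
grasp [ -47.8  111.4 -151.1 -224.   150.7   80.9] False 2.1e-13
grasp [ -39.1  113.6 -118.3 -111.7 -163.3 -179.3] False 1.0e-15
grasp [ -10.1  110.5 -123.4  -35.6  178.7 -126.7] False 5.8e-15
grasp [  -5.9  108.7 -139.8   13.5 -166.3  -81.4] False 7.8e-16
flip [ 140.9 -113.6  -61.7   68.3 -163.3    0.7] False 1.4e-15
flip [ 169.9 -110.5  -56.6 -215.6  178.7   53.3] False 5.3e-15
flip [ 174.1 -108.7  -40.2 -166.5 -166.3   98.6] False 5.6e-16
flip [ 132.2 -111.4  -28.9  -44.   150.7  -99.1] False 2.1e-13
flip [ -39.1  113.6 -118.3 -111.7 -163.3    0.7] False 9.6e-16
flip [ -10.1  110.5 -123.4  -35.6  178.7   53.3] False 5.7e-15
flip [  -5.9  108.7 -139.8   13.5 -166.3   98.6] False 6.2e-16
flip [ -47.8  111.4 -151.1 -224.   150.7  -99.1] False 2.1e-13
```

Create scan.py:
```python
from fam3 import *
F=np.diag([-1,-1,1])
for t in range(15,90,5):
    a=-np.sin(np.radians(t))*CX+np.cos(np.radians(t))*Z; Q=rot(CY,-a)
    for d in(0,.06):
        g=MOUTH+(.028+d)*A-.019*a
        for J,ok,er in sols(g,Q): print(t,d,np.round(J,1))
```

```bash
python3 scan.py
```

```text
15 0 [ -6.5  15.  -32.4   2.7 -27.6 -97.2]
15 0.06 [ -6.1   7.9 -32.9   2.5 -34.3 -97.2]
20 0 [ -6.3  13.7 -36.9   5.2 -19.6 -99.8]
20 0.06 [ -5.8   6.2 -36.9   4.2 -27.  -99.1]
25 0 [  -6.4   12.6  -43.    12.6   -9.7 -106.9]
25 0.06 [  -5.6    4.8  -41.6    7.7  -18.8 -102.6]
50 0 [-34.   12.9 -29.9 -91.6 -17.1  16.6]
50 0.06 [-22.5   3.5 -33.  -65.   -9.4 -18.1]
55 0 [ -43.7   15.1  -34.1 -108.8  -27.6   40.9]
55 0.06 [-37.4   5.  -33.2 -90.7 -21.   16.4]
60 0 [ -50.    18.4  -38.6 -118.6  -38.    56.4]
60 0.06 [ -47.     7.3  -37.  -104.9  -31.4   37. ]
65 0 [ -54.3   22.5  -42.4 -124.4  -48.4   67.3]
65 0.06 [ -53.6   10.7  -41.  -113.6  -41.7   51.3]
70 0 [ -57.4   27.5  -45.5 -127.8  -58.8   75.8]
70 0.06 [ -58.5   15.3  -44.8 -119.1  -52.    62.4]
75 0 [ -59.5   33.2  -47.7 -129.7  -69.    82.7]
75 0.06 [ -62.    20.9  -47.9 -122.7  -62.4   71.7]
80 0 [ -60.8   39.2  -49.  -130.4  -78.8   88.6]
80 0.06 [ -64.3   27.4  -50.3 -124.7  -72.8   79.8]
85 0 [ -61.3   45.2  -49.4 -130.3  -87.9   93.5]
85 0.06 [ -65.5   34.4  -51.8 -125.6  -82.8   86.9]
```

Create plan.py:
```python
from fam3 import *
TT=23.; GZ=.030
def tilt(t,yaw):
    c=np.array([np.cos(np.radians(yaw)),np.sin(np.radians(yaw)),0]); y=np.array([-c[1],c[0],0])
    a=-np.sin(np.radians(t))*c+np.cos(np.radians(t))*Z; return a,rot(y,-a)
YAW=np.degrees(cy)
def grasp(d,back=0):   # pin drawn by d, tool retreated by back along pin
    a,Q=tilt(TT,YAW); return MOUTH+.001*np.cross(CY,-A)+(GZ+d+back)*A-.019*a,Q
def up(o,yaw):         # pin upright with origin o
    a,Q=tilt(TT-35,yaw); return np.array(o)+GZ*Z-.019*a,Q
def lid(th,tcpbelow=.016):
    b=np.radians(16.1)+th; k=CAN+.06*CX+.165*Z+.1332*(-np.cos(b)*CX+np.sin(b)*Z); return k-tcpbelow*Z,RU
if __name__=="__main__":
    for nm,(p,Q) in dict(pre=grasp(0,.05),g=grasp(0),out=grasp(.065),l0=lid(0),l6=lid(.6),l12=lid(1.25),l12u=lid(1.25,-.07),**{f"k{y}":up(SEAT+[0,0,.01]-.06*KX,y) for y in(-4,20,40,-30)},**{f"s{y}":up(SEAT,y) for y in(-4,20)}).items():
        print(nm,np.round(p,3))
        for J,ok,er in sols(p,Q): print("   ",np.round(J,1))
    to(*grasp(0,.06))
```

```bash
python3 plan.py
```

```text
pre [ 0.467 -0.218  0.147]
    [  -5.7    6.3  -39.9    6.2  -21.  -101.1]
g [ 0.495 -0.224  0.107]
    [  -6.2   12.7  -40.3    8.3  -14.2 -102.8]
out [ 0.458 -0.216  0.16 ]
    [  -5.5    4.4  -39.7    5.8  -23.1 -100.8]
l0 [ 0.535 -0.232  0.186]
    [ -7.5  19.6  -8.8   0.  -61.6 -93.9]
l6 [ 0.577 -0.24   0.252]
    [ -7.8  21.    3.1   0.  -72.1 -93.6]
l12 [ 0.655 -0.256  0.282]
    [ -8.2  28.4  19.    0.  -80.6 -93.2]
l12u [ 0.655 -0.256  0.368]
    [ -8.2  27.8  29.7   0.  -91.9 -93.2]
k-4 [0.507 0.225 0.141]
    [  36.1   24.9   -5.3   -8.2  -69.2 -126.6]
k20 [0.507 0.223 0.141]
    [  38.3   25.4   -6.    -4.   -70.  -106.6]
k40 [0.508 0.222 0.141]
    [ 40.4  25.3  -7.8  -0.1 -68.9 -90.3]
k-30 [0.507 0.227 0.141]
    [  34.3   23.4   -6.4  -11.8  -66.  -149. ]
s-4 [0.567 0.221 0.131]
    [  32.7   30.3    2.2   -7.5  -71.7 -123.7]
s20 [0.567 0.219 0.131]
    [  34.8   30.8    1.4   -3.2  -72.2 -103.5]
row [-0.1012, 0.021, 0.1599] [2.4, -23.6, 0.8] w 0.7 t 3.3
```

Careful with the scale: shifts go in units of 50 mm and turns go in units of 4 degrees. That gives: 0.159 m is 3.18, 0.13 m is 2.6, -16 degrees is -4.

hand_motion([
  [0.7, -0.8, 0.2, 1, 0, -2, 0],
  [0.7, -1.6, 0.4, 1.8, 0.25, -4, 0.125],
  [0.7, -2.02, 0.42, 2.6, 0.6, -5.9, 0.2],
  [0.7, -2.02, 0.42, 3.18, 0.6, -5.9, 0.2],
  [0.7, -2.02, 0.42, 3.18, 0.6, -5.9, 0.2],
  [0.7, -2.02, 0.42, 3.18, 0.6, -5.9, 0.2],
  [0.7, -2.02, 0.42, 3.18, 0.6, -5.9, 0.2],
])

```text
time_s: 4.0
tcp_pos: [0.4595, -0.2169, 0.159]
ee_rot: [[-0.901, 0.197, 0.386], [0.181, 0.98, -0.078], [-0.394, -0.0, -0.919]]
wrist_force: [-0.6, -0.8, 0.7]
gripper_width: 0.704
gripper_force: 0.0
```

```bash
python3 -c "
from plan import *
to(*grasp(0,.06));to(*grasp(0,.03)); to(*grasp(0))"
```

```text
row [-0.0, 0.0002, 0.0036] [-0.0, 0.2, 0.0] w 0.704 t 4.0
row [-0.0062, 0.0002, 0.033] [-0.0, 0.2, 0.0] w 0.704 t 4.0
row [-0.0123, 0.0002, 0.0624] [-0.0, 0.2, 0.0] w 0.704 t 4.0
```

Tracking is good now. I'll advance along the pin axis, then close.

Converted, 0.062 m is 1.24, 0.0485 m is 0.97.

hand_motion([
  [0.7, -0.06, 0, 0.4, 0, 0, 0],
  [0.7, -0.12, 0, 0.7, 0, 0, 0],
  [0.7, -0.184, 0, 0.97, 0, 0, 0],
  [0.7, -0.246, 0, 1.24, 0, 0, 0],
  [0.7, -0.246, 0, 1.24, 0, 0, 0],
])

```text
time_s: 4.5
tcp_pos: [0.4957, -0.2244, 0.1074]
ee_rot: [[-0.9, 0.198, 0.387], [0.182, 0.98, -0.079], [-0.395, -0.0, -0.919]]
wrist_force: [-1.1, 0.5, 0.7]
gripper_width: 0.699
gripper_force: 0.0
```

```bash
python3 -c "
from plan import *
to(*grasp(0))"
```

```text
row [0.0014, 0.0005, 0.0003] [-0.0, 0.3, -0.0] w 0.699 t 4.5
```

Converted, 0.001 m is 0.02.

hand_motion([
  [0.4, 0.02, 0, 0, 0, 0, 0],
  [0.15, 0.02, 0, 0, 0, 0, 0],
  [0.1, 0.02, 0, 0, 0, 0, 0],
  [0.1, 0.02, 0, 0, 0, 0, 0],
  [0.1, 0.02, 0, 0, 0, 0, 0],
  [0.1, 0.02, 0, 0, 0, 0, 0],
])

```text
time_s: 5.1
tcp_pos: [0.4936, -0.2238, 0.1063]
ee_rot: [[-0.901, 0.198, 0.386], [0.182, 0.98, -0.078], [-0.394, -0.0, -0.919]]
wrist_force: [0.4, -0.2, -0.0]
gripper_width: 0.237
gripper_force: 0.0
```

```bash
python3 -c "
from plan import *
to(*grasp(0)); to(*grasp(.02));to(*grasp(.065))"
```

```text
row [-0.0011, 0.0003, 0.0002] [-0.0, 0.2, -0.0] w 0.237 t 5.1
row [0.003, 0.0003, -0.0194] [-0.0, 0.2, -0.0] w 0.237 t 5.1
row [0.0122, 0.0003, -0.0634] [-0.0, 0.2, -0.0] w 0.237 t 5.1
```

hand_motion([
  [0.0, 0, 0, 0, 0, 0, 0],
  [0.0, 0, 0, 0, 0, 0, 0],
  [0.0, 0, 0, 0, 0, 0, 0],
])

```text
time_s: 5.4
tcp_pos: [0.4937, -0.2238, 0.1062]
ee_rot: [[-0.901, 0.198, 0.386], [0.182, 0.98, -0.078], [-0.394, -0.0, -0.919]]
wrist_force: [-0.9, 1.4, 2.3]
gripper_width: 0.221
gripper_force: 30.0
```

```bash
python3 -c "
from plan import *
to(*grasp(0)); to(*grasp(.03));to(*grasp(.065))"
```

```text
row [-0.0011, 0.0003, 0.0001] [-0.0, 0.2, -0.0] w 0.221 t 5.4
row [0.0051, 0.0002, -0.0292] [-0.0, 0.2, -0.0] w 0.221 t 5.4
row [0.0122, 0.0002, -0.0635] [-0.0, 0.2, -0.0] w 0.221 t 5.4
```

Converted, -0.066 m is -1.32, -0.054 m is -1.08.

hand_motion([
  [0, 0.02, 0, -0.1, 0, 0, 0],
  [0, 0.062, 0, -0.294, 0, 0, 0],
  [0, 0.104, 0, -0.49, 0, 0, 0],
  [0, 0.146, 0, -0.686, 0, 0, 0],
  [0, 0.188, 0, -0.88, 0, 0, 0],
  [0, 0.23, 0, -1.08, 0, 0, 0],
  [0, 0.282, 0, -1.32, 0, 0, 0],
  [0, 0.282, 0, -1.32, 0, 0, 0],
])

```text
time_s: 6.2
tcp_pos: [0.4548, -0.216, 0.1627]
ee_rot: [[-0.9, 0.198, 0.387], [0.182, 0.98, -0.078], [-0.395, 0.0, -0.919]]
wrist_force: [-0.4, -0.5, -1.3]
gripper_width: 0.221
gripper_force: 30.0
```

```bash
python3 -c "
from plan import *
to(*grasp(.068))"
```

```text
row [-0.0013, 0.0003, 0.0011] [-0.0, 0.3, -0.0] w 0.221 t 6.2
```

```bash
python3 -c "
from plan import *
to(*up([.43,-.2,.23],YAW))"
```

```text
row [-0.0022, 0.0108, -0.0848] [0.0, 35.3, -0.0] w 0.221 t 6.2
```

hand_motion([
  [0, 0.12, 0, -0.6, 0, 0, 0],
  [0, 0.2, 0, -1.2, 0, 1, 0],
  [0, 0.1, 0.1, -1.7, 0, 3, 0],
  [0, -0.04, 0.22, -1.7, 0, 4.75, 0],
  [0, -0.04, 0.22, -1.7, 0, 6.5, 0],
  [0, -0.04, 0.22, -1.7, 0, 8.25, 0],
  [0, -0.04, 0.22, -1.7, 0, 8.825, 0],
  [0, -0.04, 0.22, -1.7, 0, 8.825, 0],
])

```text
time_s: 7.0
tcp_pos: [0.4277, -0.1991, 0.2384]
ee_rot: [[-0.958, 0.198, -0.208], [0.194, 0.98, 0.042], [0.213, 0.0, -0.977]]
wrist_force: [-0.5, -0.2, -1.2]
gripper_width: 0.221
gripper_force: 30.0
```

```bash
python3 -c "
from plan import *
c=r.capture('side'); save(c,'side1.png'); W=cloud(c)
hsv=cv2.cvtColor(c['pixels'],cv2.COLOR_RGB2HSV).astype(int)
red=((hsv[...,0]<5)|(hsv[...,0]>172))&(hsv[...,1]>140)&(hsv[...,2]>70)
k,l,s,ce=cv2.connectedComponentsWithStats(red.astype(np.uint8))
for i in range(1,k):
  if s[i,4]>8: print(ce[i],s[i,4],np.nanmedian(W[l==i],0))
to(*up(SEAT-.09*KX+[0,0,.11],0)); to(*up(SEAT-.09*KX+[0,0,.11],20))"
```

```text
[445.68493151 127.75342466] 73 [ 0.42526968 -0.19714236  0.2652413 ]
[284.91304348 285.65217391] 23 [0.54721354 0.20504242 0.12343829]
[271.7037037  299.96296296] 27 [0.54977992 0.24215981 0.12355698]
row [0.0353, 0.4273, 0.0051] [2.4, -0.2, -11.2] w 0.219 t 7.05
row [0.0348, 0.426, 0.005] [6.6, -0.2, -30.7] w 0.219 t 7.05
```

View pics/side1.png

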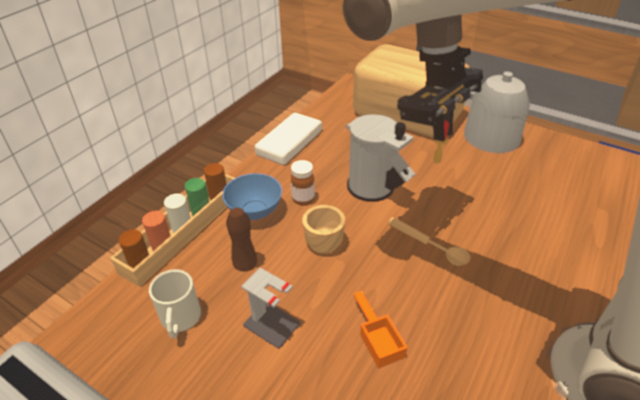

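The pin is drawn and held upright in the gripper, with the knob at (446,128) and the shank tip near (438,158). The lid is still shut. Now across to the keeper.

hand_motion([
  [0, 0.08, 0.8, 0.02, 0, 0, -0.5],
  [0, 0.16, 1.7, 0.02, 0.125, 0, -0.75],
  [0, 0.22, 2.6, 0.04, 0.25, 0, -1.25],
  [0, 0.3, 3.5, 0.06, 0.325, 0, -1.5],
  [0, 0.38, 4.4, 0.06, 0.4, 0, -2],
  [0, 0.46, 5.3, 0.08, 0.5, 0, -2.25],
  [0, 0.54, 6.2, 0.08, 0.6, 0, -2.8],
  [0, 0.6, 7, 0.1, 0.6, 0, -2.8],
])

```text
time_s: 7.85
tcp_pos: [0.4654, 0.1519, 0.2423]
ee_rot: [[-0.978, -0.002, -0.208], [-0.002, 1.0, 0.001], [0.208, 0.001, -0.978]]
wrist_force: [1.1, -0.4, -0.9]
gripper_width: 0.222
gripper_force: 30.0
```

```bash
python3 -c "
from plan import *
to(*up(SEAT-.09*KX+[0,0,.11],0)); to(*up(SEAT-.09*KX+[0,0,.05],0))"
```

```text
row [-0.0115, 0.075, -0.0015] [0.0, -0.0, 0.1] w 0.222 t 7.85
row [-0.0239, 0.0749, 0.0572] [0.0, -0.0, 0.1] w 0.222 t 7.85
```

Converted, 0.074 m is 1.48, 0.057 m is 1.14.

hand_motion([
  [0, -0.12, 0.8, 0.1, 0, 0, 0],
  [0, -0.3, 1.48, 0.5, 0, 0, 0],
  [0, -0.48, 1.48, 1.14, 0, 0, 0],
  [0, -0.48, 1.48, 1.14, 0, 0, 0],
  [0, -0.48, 1.48, 1.14, 0, 0, 0],
  [0, -0.48, 1.48, 1.14, 0, 0, 0],
])

```text
time_s: 8.45
tcp_pos: [0.4784, 0.2237, 0.1829]
ee_rot: [[-0.978, -0.0, -0.207], [-0.0, 1.0, 0.002], [0.207, 0.002, -0.978]]
wrist_force: [1.3, -0.2, -1.2]
gripper_width: 0.222
gripper_force: 30.0
```

Create pk.py:
```python
from plan import *
import sys
to(*up(SEAT-.09*KX+[0,0,.05],0)); to(*up(SEAT-.07*KX+[0,0,.01],0)); to(*up(SEAT+[0,0,.01],0)); o=r.sense(); pin=o["tcp_pos"]+.019*-o["ee_rot"][:,2]; print("est pin origin",pin-[0,0,GZ])
for n in("side","top","wrist"):
    c=r.capture(n); W=cloud(c); save(c,n+sys.argv[1]+".png")
    hsv=cv2.cvtColor(c['pixels'],cv2.COLOR_RGB2HSV).astype(int)
    red=((hsv[...,0]<5)|(hsv[...,0]>172))&(hsv[...,1]>140)&(hsv[...,2]>70)
    brass=(hsv[...,0]>12)&(hsv[...,0]<30)&(hsv[...,1]>90)&(np.linalg.norm(W[...,:2]-pin[:2],axis=-1)<.025)&(W[...,2]>.03)
    for nm,m in(("red",red),("brass",brass)):
        k,l,s,ce=cv2.connectedComponentsWithStats(m.astype(np.uint8))
        for i in range(1,k):
            if s[i,4]>6:
                q=W[l==i]; q=q[~np.isnan(q[:,0])]
                if len(q) and q[:,2].mean()>.03: print(n,nm,np.round(ce[i]),s[i,4],np.round(np.median(q,0),4),np.round(np.percentile(q,2,0),3),np.round(np.percentile(q,98,0),3))
```

```bash
python3 pk.py 2
```

```text
row [0.0013, 0.0032, 0.0017] [0.1, 0.1, 0.0] w 0.222 t 8.45
row [-0.0265, 0.0017, 0.0367] [0.1, 0.1, 0.0] w 0.222 t 8.45
row [-0.0948, -0.0035, 0.0223] [0.1, 0.1, 0.0] w 0.222 t 8.45
est pin origin [0.48232399 0.22366555 0.17144218]
side red [312. 279.] 106 [0.4753 0.227  0.2112] [0.458 0.214 0.189] [0.48  0.258 0.266]
side red [272. 300.] 30 [0.5494 0.2434 0.1238] [0.483 0.235 0.119] [0.553 0.311 0.257]
side brass [314. 245.] 173 [0.4761 0.2105 0.283 ] [0.462 0.203 0.25 ] [0.491 0.246 0.292]
side brass [295. 242.] 26 [0.4957 0.2366 0.2925] [0.488 0.233 0.288] [0.504 0.243 0.3  ]
side brass [310. 301.] 211 [0.479  0.228  0.1474] [0.47  0.214 0.123] [0.49  0.242 0.189]
top red [253. 234.] 11 [0.5448 0.1991 0.1242] [0.531 0.178 0.119] [0.548 0.203 0.282]
top brass [218. 251.] 161 [0.4873 0.2187 0.4167] [0.48  0.201 0.386] [0.494 0.243 0.491]
top brass [226. 263.] 39 [0.469  0.237  0.2745] [0.462 0.217 0.215] [0.475 0.245 0.312]
wrist red [325. 256.] 1072 [0.4764 0.2238 0.2138] [0.474 0.215 0.181] [0.481 0.232 0.216]
wrist red [303. 321.] 94 [0.5456 0.2104 0.1236] [0.498 0.207 0.122] [0.55  0.214 0.23 ]
wrist red [345. 322.] 155 [0.5488 0.2368 0.1233] [0.498 0.232 0.121] [0.552 0.247 0.23 ]
wrist brass [325. 236.] 417 [0.4739 0.2239 0.1761] [0.47  0.214 0.122] [0.48  0.233 0.19 ]
wrist brass [272. 287.] 419 [0.4668 0.2099 0.2764] [0.462 0.209 0.265] [0.475 0.21  0.279]
wrist brass [378. 287.] 411 [0.467  0.2372 0.2761] [0.462 0.237 0.264] [0.477 0.238 0.279]
wrist brass [331. 336.] 3298 [0.4764 0.2257 0.284 ] [0.475 0.2   0.279] [0.477 0.247 0.287]
```

```bash
python3 -c "
import cv2
a=cv2.imread('pics/wrist2.png')[200:350,225:425]; b=cv2.imread('pics/side2.png')[210:360,210:410]
import numpy as np
cv2.imwrite('pics/c2.png',np.hstack([cv2.resize(a,(400,300),interpolation=2),cv2.resize(b,(400,300),interpolation=2)]))"
```

```text
(no output)
```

View pics/c2.png

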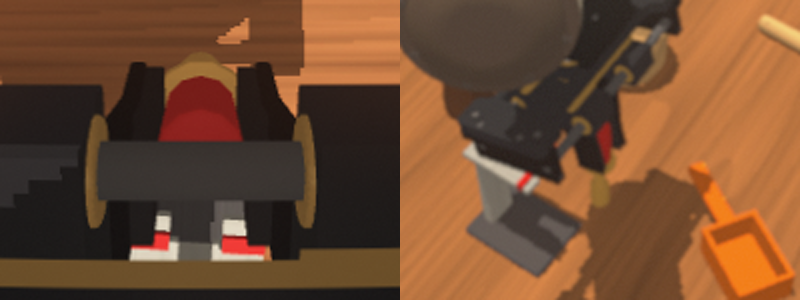

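The wrist crop shows the pin centred between the fingers. The lips' inner edges are at about full-image columns 310 and 336, row 322, so the notch line at the lips is at y≈0.223. That is within 1 mm of the estimate, so I'll shift SEAT y by 0.5 mm and go in.

```bash
sed -i 's/SEAT=np.array(\[.5705,.2203/SEAT=np.array([.5705,.2208/' g.py
```

hand_motion([
  [0, -0.2, 0.06, 0.24, 0.025, 0.025, 0],
  [0, -0.4, 0.06, 0.5, 0.025, 0.025, 0],
  [0, -0.53, 0.044, 0.74, 0.025, 0.025, 0],
  [0, -0.53, 0.044, 0.74, 0.025, 0.025, 0],
  [0, -0.53, 0.044, 0.74, 0.025, 0.025, 0],
])

```text
time_s: 9.1
tcp_pos: [0.4957, 0.2259, 0.138]
ee_rot: [[-0.977, -0.001, -0.213], [0.0, 1.0, -0.003], [0.213, -0.003, -0.977]]
wrist_force: [-0.3, 0.0, -0.1]
gripper_width: 0.221
gripper_force: 30.0
```

```bash
python3 -c "
from plan import *
for x in(-.07,-.04,-.025,-.001): to(*up(SEAT+x*KX+[0,0,.01],0))"
```

```text
row [-0.0003, 0.0001, -0.0036] [-0.2, -0.3, -0.0] w 0.221 t 9.1
row [-0.0295, -0.0022, -0.0099] [-0.2, -0.3, -0.0] w 0.221 t 9.1
row [-0.0441, -0.0033, -0.0131] [-0.2, -0.3, -0.0] w 0.221 t 9.1
row [-0.0675, -0.005, -0.0182] [-0.2, -0.3, -0.0] w 0.221 t 9.1
```

Converted, -0.03 m is -0.6, -0.018 m is -0.36.

hand_motion([
  [0, -0.16, -0.01, -0.08, 0, 0, 0],
  [0, -0.36, -0.026, -0.15, 0, 0, 0],
  [0, -0.6, -0.044, -0.2, 0, 0, 0],
  [0, -0.6, -0.044, -0.2, 0, 0, 0],
])

```text
time_s: 9.5
tcp_pos: [0.5293, 0.2241, 0.1426]
ee_rot: [[-0.978, 0.0, -0.21], [0.0, 1.0, -0.001], [0.21, -0.001, -0.978]]
wrist_force: [-0.8, -0.3, -1.8]
gripper_width: 0.222
gripper_force: 30.0
```

```bash
python3 -c "
from plan import *
for x in(-.04,-.025,-.001): to(*up(SEAT+x*KX+[0,0,.01],0))"
```

```text
row [0.0023, -0.0004, 0.0017] [-0.1, -0.1, -0.0] w 0.222 t 9.5
row [-0.0123, -0.0015, -0.0015] [-0.1, -0.1, -0.0] w 0.222 t 9.5
row [-0.0357, -0.0032, -0.0065] [-0.1, -0.1, -0.0] w 0.222 t 9.5
```

Converted, -0.0355 m is -0.71, -0.03 m is -0.6.

hand_motion([
  [0, -0.12, -0.016, -0.01, 0, 0, 0],
  [0, -0.24, -0.028, -0.03, 0, 0, 0],
  [0, -0.36, -0.04, -0.056, 0, 0, 0],
  [0, -0.48, -0.05, -0.084, 0, 0, 0],
  [0, -0.6, -0.058, -0.11, 0, 0, 0],
  [0, -0.71, -0.064, -0.13, 0, 0, 0],
  [0, -0.71, -0.064, -0.13, 0, 0, 0],
  [0, -0.71, -0.064, -0.13, 0, 0, 0],
])

```text
time_s: 10.3
tcp_pos: [0.5633, 0.2209, 0.1411]
ee_rot: [[-0.977, -0.001, -0.212], [-0.0, 1.0, -0.002], [0.212, -0.002, -0.977]]
wrist_force: [0.1, -0.3, -0.6]
gripper_width: 0.224
gripper_force: 30.0
```

```bash
python3 -c "
from plan import *
to(*up(SEAT-.001*KX+[0,0,.01],0));to(*up(SEAT-.001*KX+[0,0,.0],0))"
```

```text
row [-0.0022, -0.0, -0.0008] [-0.1, -0.3, 0.0] w 0.224 t 10.3
row [-0.0043, -0.0, 0.009] [-0.1, -0.3, 0.0] w 0.224 t 10.3
```

Converted, 0.008 m is 0.16, 0.006 m is 0.12.

hand_motion([
  [0, -0.04, 0, 0.04, 0, 0, 0],
  [0, -0.056, 0, 0.08, 0, 0, 0],
  [0, -0.07, 0, 0.12, 0, 0, 0],
  [0, -0.08, 0, 0.16, 0, 0, 0],
  [0, -0.08, 0, 0.16, 0, 0, 0],
  [0, -0.08, 0, 0.16, 0, 0, 0],
])

```text
time_s: 10.9
tcp_pos: [0.5655, 0.2209, 0.1326]
ee_rot: [[-0.977, -0.001, -0.212], [-0.001, 1.0, -0.002], [0.212, -0.002, -0.977]]
wrist_force: [0.0, -0.0, -0.9]
gripper_width: 0.217
gripper_force: 30.0
```

```bash
python3 -c "
from plan import *
to(*up(SEAT-.001*KX,0))"
```

```text
row [-0.0003, -0.0, 0.0011] [-0.1, -0.2, 0.0] w 0.217 t 10.9
```

Converted, 0.002 m is 0.04, 0.001 m is 0.02.

hand_motion([
  [0, -0.004, 0, 0.02, 0, 0, 0],
  [0, -0.008, 0, 0.04, 0, 0, 0],
  [0, -0.008, 0, 0.04, 0, 0, 0],
])

```text
time_s: 11.2
tcp_pos: [0.5657, 0.221, 0.1317]
ee_rot: [[-0.978, -0.001, -0.211], [-0.001, 1.0, -0.002], [0.211, -0.001, -0.978]]
wrist_force: [-1.5, 0.2, 4.1]
gripper_width: 0.223
gripper_force: 30.0
```

```bash
python3 pk.py 3 | grep -v brass
```

```text
row [0.0974, 0.0064, -0.0299] [-0.1, -0.2, 0.1] w 0.223 t 11.2
row [0.0695, 0.005, 0.005] [-0.1, -0.2, 0.1] w 0.223 t 11.2
row [0.0012, -0.0002, -0.0097] [-0.1, -0.2, 0.1] w 0.223 t 11.2
est pin origin [0.56970056 0.22102981 0.1202566 ]
side red [269. 276.] 128 [0.5634 0.2228 0.1617] [0.547 0.21  0.137] [0.574 0.247 0.213]
side red [285. 286.] 23 [0.5475 0.2051 0.1237] [0.545 0.199 0.121] [0.55  0.211 0.126]
side red [272. 300.] 26 [0.5492 0.2418 0.1236] [0.547 0.234 0.121] [0.552 0.248 0.126]
top red [237. 233.] 17 [0.5478 0.2396 0.1232] [0.545 0.232 0.119] [0.55  0.248 0.127]
top red [251. 234.] 14 [0.5449 0.2041 0.1241] [0.543 0.197 0.12 ] [0.548 0.211 0.128]
wrist red [295. 212.] 311 [0.5472 0.2041 0.1232] [0.544 0.196 0.121] [0.55  0.211 0.125]
wrist red [358. 216.] 315 [0.5493 0.2396 0.1232] [0.546 0.232 0.121] [0.552 0.247 0.124]
wrist red [325. 256.] 1074 [0.5638 0.221  0.1627] [0.561 0.213 0.13 ] [0.569 0.229 0.165]
```

The collar is touching the shelf, with 4 N upward and the origin at z 0.1203. I'll release and check.

hand_motion([
  [0.3, 0, 0, 0, 0, 0, 0],
  [0.5, 0, 0, 0, 0, 0, 0],
  [0.6, 0, 0, 0, 0, 0, 0],
  [0.6, 0, 0, 0, 0, 0, 0],
  [0.6, 0, 0, 0, 0, 0, 0],
  [0.6, 0, 0, 0, 0, 0, 0],
])

```text
time_s: 11.95
tcp_pos: [0.5655, 0.2209, 0.1304]
ee_rot: [[-0.977, -0.001, -0.212], [-0.001, 1.0, -0.002], [0.212, -0.002, -0.977]]
wrist_force: [0.6, 0.3, 0.6]
gripper_width: 0.583
gripper_force: 0.0
```

```bash
python3 pk.py 4 | grep red; python3 -c "
import cv2,numpy as np
a=cv2.imread('pics/wrist4.png')[150:350,200:450]; b=cv2.imread('pics/side4.png')[230:340,200:340]
cv2.imwrite('pics/c4.png',np.hstack([cv2.resize(a,(400,320),interpolation=2),cv2.resize(b,(400,320),interpolation=2)]))"
```

```text
side red [267. 278.] 175 [0.5658 0.2269 0.1551] [0.546 0.215 0.133] [0.575 0.255 0.213]
side red [285. 286.] 22 [0.5478 0.205  0.1232] [0.544 0.198 0.121] [0.55  0.212 0.126]
side red [272. 300.] 27 [0.5493 0.2408 0.124 ] [0.546 0.233 0.122] [0.552 0.249 0.126]
top red [243. 224.] 15 [0.5658 0.2133 0.1665] [0.561 0.203 0.146] [0.568 0.227 0.231]
top red [237. 233.] 15 [0.5477 0.2398 0.1232] [0.545 0.233 0.119] [0.551 0.247 0.127]
top red [252. 234.] 16 [0.5451 0.2024 0.1238] [0.542 0.197 0.119] [0.548 0.211 0.13 ]
wrist red [295. 212.] 316 [0.5473 0.2041 0.1233] [0.544 0.196 0.121] [0.55  0.212 0.124]
wrist red [359. 216.] 316 [0.5492 0.2399 0.1232] [0.546 0.232 0.122] [0.552 0.247 0.124]
wrist red [325. 257.] 1020 [0.5634 0.221  0.1624] [0.561 0.213 0.131] [0.568 0.229 0.165]
```

View pics/c4.png

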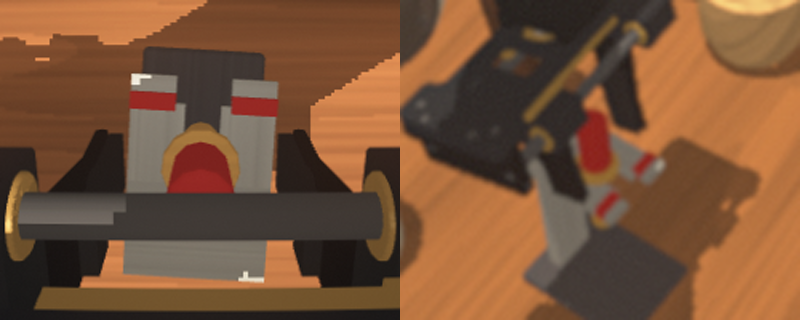

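Both crops show the collar sitting on the shelf behind the two lips, with the pin upright and the fingers clear. Retreat straight up.

Converted, -0.07 m is -1.4, -0.14 m is -2.8.

hand_motion([
  [0.6, 0.04, 0, -0.2, 0, 0, 0],
  [0.6, 0.12, 0, -0.6, 0, 0, 0],
  [0.6, 0.3, 0, -1.4, 0, 0, 0],
  [0.6, 0.48, 0, -2.2, 0, 0, 0],
  [0.6, 0.6, 0, -2.8, 0, 0, 0],
  [0.6, 0.6, 0, -2.8, 0, 0, 0],
])

```text
time_s: 12.7
tcp_pos: [0.568, 0.2217, 0.2806]
ee_rot: [[-0.98, -0.001, -0.201], [-0.002, 1.0, 0.003], [0.201, 0.003, -0.98]]
wrist_force: [0.5, -0.0, 0.6]
gripper_width: 0.602
gripper_force: 0.0
```

```bash
python3 -c "
from plan import *
to(*lid(0,-.07))"
```

```text
row [0.0319, -0.4534, 0.0139] [-1.0, -11.6, 11.5] w 0.602 t 12.7
```

hand_motion([
  [0.6, 0.06, -0.9, 0.02, 0, -0.5, 0.5],
  [0.6, 0.14, -1.8, 0.06, 0, -1, 1],
  [0.6, 0.2, -2.8, 0.08, -0.125, -1.5, 1.5],
  [0.6, 0.26, -3.8, 0.12, -0.125, -2, 2],
  [0.6, 0.34, -4.8, 0.14, -0.25, -2.5, 2.5],
  [0.6, 0.4, -5.8, 0.18, -0.25, -2.9, 2.875],
  [0.6, 0.48, -6.8, 0.2, -0.25, -2.9, 2.875],
  [0.6, 0.56, -7.8, 0.24, -0.25, -2.9, 2.875],
])

```text
time_s: 13.5
tcp_pos: [0.5354, -0.1698, 0.2692]
ee_rot: [[-0.98, 0.198, -0.01], [0.198, 0.98, -0.005], [0.009, -0.007, -1.0]]
wrist_force: [0.3, 0.3, 0.0]
gripper_width: 0.603
gripper_force: 0.0
```

```bash
python3 -c "
from plan import *
to(*lid(0,-.07))"
```

```text
row [-0.0114, -0.0609, -0.0024] [-0.4, -0.5, -0.0] w 0.603 t 13.5
```

Converted, -0.057 m is -1.14, -0.035 m is -0.7, -0.5 degrees is -0.125.

hand_motion([
  [0.6, -0.16, -0.7, -0.04, -0.1, -0.125, 0],
  [0.6, -0.228, -1.14, -0.04, -0.1, -0.125, 0],
  [0.6, -0.228, -1.14, -0.04, -0.1, -0.125, 0],
  [0.6, -0.228, -1.14, -0.04, -0.1, -0.125, 0],
])

```text
time_s: 13.9
tcp_pos: [0.5358, -0.2263, 0.2706]
ee_rot: [[-0.98, 0.2, -0.001], [0.2, 0.98, 0.001], [0.001, 0.001, -1.0]]
wrist_force: [0.2, -0.3, -0.2]
gripper_width: 0.595
gripper_force: 0.0
```

Run:
```python
from plan import *
to(*lid(0,-.07)); to(*lid(0))
K=lid(0,0)[0]
for n in("side","top"):
    c=r.capture(n); W=cloud(c); hsv=cv2.cvtColor(c['pixels'],cv2.COLOR_RGB2HSV).astype(int)
    m=(hsv[...,2]<70)&(np.linalg.norm(W[...,:2]-K[:2],axis=-1)<.03)&(W[...,2]>.185)&(W[...,2]<.22)
    q=W[m]; print(n,len(q),K,np.median(q,0) if len(q) else "", np.percentile(q,[2,98],axis=0) if len(q) else "")
```

```text
row [0.0001, -0.0056, -0.0013] [0.0, -0.1, -0.1] w 0.595 t 13.9
row [0.0, -0.0057, 0.0847] [0.0, -0.1, -0.1] w 0.595 t 13.9
side 110 [ 0.5345653  -0.23176409  0.20193831] [ 0.53228296 -0.22383315  0.20833663] [[ 0.52460445 -0.23478543  0.18715344]
 [ 0.5403975  -0.21816848  0.21733929]]
top 7 [ 0.5345653  -0.23176409  0.20193831] [ 0.52680564 -0.22832383  0.2149951 ] [[ 0.52474221 -0.23719291  0.21257419]
 [ 0.52739861 -0.22230445  0.21947331]]
```

Converted, -0.0045 m is -0.09, 0.084 m is 1.68.

hand_motion([
  [0.6, 0, -0.09, 0.4, 0, 0, 0],
  [0.6, 0.02, -0.09, 0.9, 0, 0, 0],
  [0.6, 0.02, -0.09, 1.4, 0, 0, 0],
  [0.6, 0.02, -0.09, 1.68, 0, 0, 0],
  [0.6, 0.02, -0.09, 1.68, 0, 0, 0],
])

```text
time_s: 14.5
tcp_pos: [0.5331, -0.2287, 0.1846]
ee_rot: [[-0.98, 0.197, -0.006], [0.197, 0.98, 0.002], [0.006, 0.001, -1.0]]
wrist_force: [-0.9, 0.4, 0.1]
gripper_width: 0.599
gripper_force: 0.0
```

```bash
python3 -c "
from plan import *
to(*lid(0))"
```

```text
row [-0.0021, -0.0027, -0.0013] [0.0, -0.3, 0.0] w 0.599 t 14.5
```

hand_motion([
  [0.4, -0.02, -0.02, -0.04, 0, 0, 0],
  [0.3, -0.02, -0.02, -0.04, 0, 0, 0],
  [0.2, -0.02, -0.02, -0.04, 0, 0, 0],
  [0.2, -0.02, -0.02, -0.04, 0, 0, 0],
  [0.1, -0.02, -0.02, -0.04, 0, 0, 0],
  [0.1, -0.02, -0.02, -0.04, 0, 0, 0],
])

```text
time_s: 15.1
tcp_pos: [0.5352, -0.232, 0.1896]
ee_rot: [[-0.98, 0.199, 0.0], [0.199, 0.98, -0.0], [-0.0, -0.0, -1.0]]
wrist_force: [0.1, -1.8, 2.4]
gripper_width: 0.266
gripper_force: 30.0
```

Run:
```python
from plan import *
s=r.sense(); p0=s["tcp_pos"]; E=s["ee_rot"]
to(*lid(0))
for t in np.arange(.1,1.31,.1):
    d=E.T@(lid(t)[0]-lid(0)[0]); print(round(t,1),np.round(d,4))
```

```text
row [0.0006, 0.0001, 0.0036] [-0.0, 0.0, -0.1] w 0.266 t 15.1
0.1 [-0.0043  0.     -0.0126]
0.2 [-0.0099  0.     -0.0247]
0.3 [-0.0166  0.     -0.0362]
0.4 [-0.0245  0.     -0.0469]
0.5 [-0.0334  0.     -0.0568]
0.6 [-0.0432  0.     -0.0658]
0.7 [-0.0539  0.     -0.0737]
0.8 [-0.0653  0.     -0.0806]
0.9 [-0.0774  0.0001 -0.0863]
1.0 [-0.0899  0.0001 -0.0907]
1.1 [-1.029e-01  1.000e-04 -9.380e-02]
1.2 [-1.161e-01  1.000e-04 -9.570e-02]
1.3 [-1.294e-01  1.000e-04 -9.620e-02]
```

hand_motion([
  [0.1, -0.04, 0, -0.126, 0, 0, 0],
  [0.1, -0.086, 0, -0.252, 0, 0, 0],
  [0.1, -0.198, 0, -0.494, 0, 0, 0],
  [0.1, -0.332, 0, -0.724, 0, 0, 0],
  [0.1, -0.49, 0, -0.938, 0, 0, 0],
  [0.1, -0.668, 0, -1.136, 0, 0, 0],
  [0.1, -0.864, 0, -1.316, 0, 0, 0],
  [0.1, -0.864, 0, -1.316, 0, 0, 0],
])

```text
time_s: 15.9
tcp_pos: [0.5772, -0.2403, 0.2553]
ee_rot: [[-0.98, 0.199, -0.003], [0.199, 0.98, 0.0], [0.003, -0.0, -1.0]]
wrist_force: [-2.3, -0.5, 1.8]
gripper_width: 0.261
gripper_force: 30.0
```

Run:
```python
from plan import *
s=r.sense(); E=s["ee_rot"]; print(s["wrist_force"],s["moment"])
to(lid(.6)[0]+[0,0,.0036],RU)
for t in np.arange(.7,1.31,.1):
    d=E.T@(lid(t)[0]+[0,0,.0036]-s["tcp_pos"]); print(round(t,1),np.round(d,4))
```

```text
[-2.30853154 -0.53140996  1.80914008] [-0.43282938  0.94340977 -0.02407413]
row [0.0002, -0.0001, -0.0] [-0.0, -0.2, -0.1] w 0.261 t 15.9
0.7 [-0.0104 -0.     -0.008 ]
0.8 [-0.0218 -0.     -0.0149]
0.9 [-0.0339 -0.     -0.0206]
1.0 [-0.0464  0.     -0.025 ]
1.1 [-0.0593  0.     -0.0282]
1.2 [-0.0725  0.     -0.0301]
1.3 [-0.0858  0.0001 -0.0307]
```

Converted, -0.0785 m is -1.57, -0.0725 m is -1.45.

hand_motion([
  [0.1, -0.208, 0, -0.16, 0, 0, 0],
  [0.1, -0.436, 0, -0.298, 0, 0, 0],
  [0.1, -0.678, 0, -0.412, 0, 0, 0],
  [0.1, -0.928, 0, -0.5, 0, 0, 0],
  [0.1, -1.186, 0, -0.564, 0, 0, 0],
  [0.1, -1.45, 0, -0.602, 0, 0, 0],
  [0.1, -1.57, 0, -0.61, 0, 0, 0],
  [0.1, -1.57, 0, -0.61, 0, 0, 0],
])

```text
time_s: 16.7
tcp_pos: [0.655, -0.2558, 0.286]
ee_rot: [[-0.98, 0.199, 0.001], [0.199, 0.98, -0.0], [-0.001, 0.0, -1.0]]
wrist_force: [-1.1, -0.8, 2.5]
gripper_width: 0.264
gripper_force: 30.0
```

Run:
```python
from plan import *
s=r.sense()
for t in (1.1,1.2,1.25): to(lid(t)[0]+[0,0,.0036],RU)
```

```text
row [0.02, -0.0003, 0.0025] [0.0, 0.1, -0.1] w 0.264 t 16.7
row [0.0068, -0.0003, 0.0007] [0.0, 0.1, -0.1] w 0.264 t 16.7
row [0.0001, -0.0002, 0.0003] [0.0, 0.1, -0.1] w 0.264 t 16.7
```

Converted, -0.11 m is -2.2, -0.07 m is -1.4.

hand_motion([
  [0.5, 0, 0, 0, 0, 0, 0],
  [0.6, 0, 0, 0, 0, 0, 0],
  [0.6, 0, 0, 0, 0, 0, 0],
  [0.6, 0, 0, 0, 0, 0, 0],
  [0.6, 0, 0, -0.6, 0, 0, 0],
  [0.6, 0, 0, -1.4, 0, 0, 0],
  [0.6, 0, 0, -2.2, 0, 0, 0],
  [0.6, 0, 0, -2.2, 0, 0, 0],
])

```text
time_s: 17.5
tcp_pos: [0.6557, -0.2568, 0.4028]
ee_rot: [[-0.98, 0.199, 0.012], [0.199, 0.98, -0.004], [-0.013, -0.002, -1.0]]
wrist_force: [0.7, -0.6, -0.1]
gripper_width: 0.601
gripper_force: 0.0
```

hand_motion([
  [0.6, 0.8, 0, -0.4, 0, 0, 0],
  [0.6, 1.6, 0.8, -0.4, 0, 0, 0],
  [0.6, 2.4, 1.6, -0.4, 0, 0, 0],
  [0.6, 2.4, 1.6, -0.4, 0, 0, 0],
  [0.6, 2.4, 1.6, -0.4, 0, 0, 0],
])

```text
time_s: 18.0
tcp_pos: [0.5517, -0.1521, 0.4166]
ee_rot: [[-0.981, 0.196, 0.002], [0.196, 0.981, 0.001], [-0.002, 0.001, -1.0]]
wrist_force: [0.0, -0.1, 1.0]
gripper_width: 0.601
gripper_force: 0.0
```

Run:
```python
from plan import *
c=r.capture('side'); save(c,'end.png'); W=cloud(c)
hsv=cv2.cvtColor(c['pixels'],cv2.COLOR_RGB2HSV).astype(int)
red=((hsv[...,0]<5)|(hsv[...,0]>172))&(hsv[...,1]>140)&(hsv[...,2]>70)&(W[...,1]>.15)
print(np.nanmedian(W[red&(W[...,2]>.13)],0)); s=r.sense(); print(s["wrist_force"],s["joint_velocities"].round(2))
```

```text
[0.56706761 0.22581767 0.15991338]
[ 0.22741965 -0.0264279   0.04736147] [-1.58  2.58  1.22  0.01 -0.03  0.16]
```

View pics/end.png

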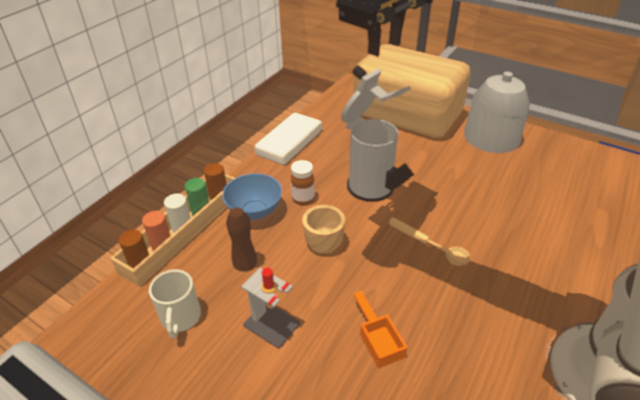

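The final view shows the lid standing open at about (365,95), the pin upright in the keeper at (268,282), and the bystanders in place. Handing in.

hand_motion([
  [0.6, 0, 0, 0, 0, 0, 0],
  [0.6, 0, 0, 0, 0, 0, 0],
  [0.6, 0, 0, 0, 0, 0, 0],
], quiet=true)

```text
ok
```

```bash
python3 -c "
from station import r
print(r.finish_job())"
```

```text
the job is handed in; nothing more can be done
None
```

The job is handed in: the pin hangs upright in the keeper's notch behind the lips, the lid stands open by itself at about 1.25 rad (estimated from the arm's position), and the last picture shows the other kitchen things in place. No verdict was returned.

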